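# Set up the suction platen to dry a mended rug patch

## Robot

A 6-joint arm with a two-finger parallel gripper is mounted at the origin on the work surface. World frame = base frame: x ahead of the robot, y to its left, z up, the work surface at z = 0. Lengths are in m, angles in rad, forces in N, time in s.
With the tool pointing down it reaches from about 0.275 to 0.85 m from the base axis. Payload 5.2 kg.
Tool frame: the origin (TCP) lies on the centre line of the jaws, within the pads' length; the fingertips stand 19 mm ahead of it and the grasp point (between the pads) is the TCP (r.tcp_to_tips is the distance from the TCP to the fingertips, in m); z points along the fingers, y is the line along which they close (so a half turn about z gives the same grasp; the last joint's range is limited). The gripper opens to 85 mm and grips with 20 to 120 N. Pads are 22 mm wide; open, the fingers measure 114 mm over their backs; the gripper's body (76 mm by 85 mm) begins 54 mm behind the grasp point. The pads swing forward as they close: fully open they stand 13 mm farther back than shut.
Start: joints at [-1.541, 0.259, 1.535, -0, 1.348, -0.203], TCP at [0.127, -0.535, 0.25] pointing down, gripper open.
Joint ranges: [-3.14, 3.14], [-0.91, 2.08], [0.19, 2.58], [-1.22, 4.36], [0.22, 2.71], [-3.12, 3.12]. Speed limits (rad/s): [2.57, 2.57, 3.14, 3.14, 3.14, 3.14].

## Interface

Orientations are given as a unit quaternion [x, y, z, w].
In Python, from rig import r, read_camera gives the robot as it stands (r), with the cameras as plain functions.
- The arm moves only by the shell command python3 nudge.py 'ROWS'. ROWS is a JSON object with one list for each field, all of the same length, 1 to 5, a row being the entries at one place: sx, sy, sz (the shift in m), rx, ry, rz (a rotation vector in rad), finger_gap (the finger opening in m); each row shifts and turns the commanded pose from where the row before left it, along the tool's axes as they then stand; what a row does not reach is not made up. A row lasts 1/8 s, in which the tool goes at most 0.0625 m and 0.188 rad, less where a joint would pass 70% of its speed; a pose out of reach is approached as far as the arm can. The fingers move at their own pace and stop on an object; the grip force is fixed at half the most. Time passes only in rows, so rows that do not move let the fingers close. It prints the time, the measured TCP pose, the force, the opening and the grip force at its end. Input that does not fit is refused with a message, and nothing moves.
- r.sense(): the state, without advancing time (a new reading comes with each control period).
- read_camera(name): name is "scene" or "top"; returns a dict with "frame" (400x640x3 uint8, blue, green, red), "mtx" (3x3 intrinsics, pixels), "world_from_camera" (4x4, takes a point from camera to world coordinates). Camera axes: x right, y down, z forward; pixel columns grow to the right and rows downward; lengths in m; the calibration is good to about 2 mm. A picture is of the moment at which its call begins. There is no depth.
- r.finish_job(): hands the job in; it is judged then, once.
The state is a dict: "time_s": time; "joint_pos": joint angles; "dq": joint speeds; "joint_efforts": joint torques, N m; "eef_pos": TCP position; "orientation": TCP orientation; "ft_force": force on the tool from outside, world axes, zero at the start; "wrist_torque": the same for the moment, N m; "gripper_width": finger opening in m; "grip_force": force on a finger pad.
Only numpy, scipy, OpenCV 4.12 (cv2) and the standard library are available. Lean on these libraries where they do the work, as an engineer would, in place of code of your own. Each camera call takes 0.05 s, during which the arm holds its last target. There are 200 camera calls.

## Task

Get the suction platen ready to dry the rug patch: lay the blanking plate flat over the bare holes, long edge against the steel rim, then tip the leather-jacketed weight over the rim (tip it, do not lift it) so that it lies on its side on the plate. Then, with the damper lever turned fully shut, start the fan with the small start button (not the mushroom stop), then bring the lever to the half-open mark in the middle of its quadrant. Leave the other things on the bench where they are.

Things in the scene. Friction and masses are not known exactly. Their poses are not given: they have to be found in the camera images.
- platen: Fixed low suction platen on the bench. Origin on the bench (z = 0); x runs along the steel rim, y from the rug patch towards rim and ledge, z up. Aluminium deck, top 34 mm above the bench, x -125 to 125, y -160 to 100 mm. Steel rim bar on the deck edge at y 100 to 108 mm, top 40 mm above the bench. Beyond it a grey ledge, y 108 to 175 mm, top 28 mm above the bench, where the weight stands.
- bare_holes (a point): Middle of the field of bare holes, on the deck top at the platen's x 0, y 40 mm, axes as the platen's. The holes to cover lie within 84 mm of it along x and 44 mm along y; the rim face is 60 mm away in +y, the damp rug patch begins 74 mm away in -y. The plate lies right when its origin is here or up to 2 mm nearer the rim, its long side along x; its top is then level with the rim's.
- plate: Loose grey blanking plate, 200 (its x) x 115 (its y) x 6 mm, about 0.4 kg, lying on the bench at the start. Origin: centre of its underside; z up. Either end may point either way when laid.
- plate_grip (a point): Middle of the plate's black handle: a straight bar 12 mm wide and 12 mm high, 76 mm long along the plate's y, its centre 41 mm above the plate's underside, on two posts at y -30 and 30 mm; 29 mm free height under it. Its z points up from the plate, axes as the plate's.
- weight: Loose steel weight in a brown leather jacket, 45 x 45 x 110 mm, about 1.7 kg, standing on end (z up) on the platen's ledge, a side face 2 to 6 mm from the rim, near one end of the rim (pin tin near the other). Origin: centre of its underside. Pushed near its top towards the rim (about 5 N) it pivots over the rim edge, topples past about 30 degrees and comes to rest on its side on the plate.
- weight_center (a point): Centre of the weight, 55 mm along its z from the origin.
- damper (a joint): Damper lever angle on the fan unit, rad: 0 = fully shut (stop; lever square across the duct), 1.571 = fully open (stop; lever along the duct), 0.785 = half-open mark, the thick long tick in the middle of the quadrant. Grows counter-clockwise seen from above. Stays where it is left (about 1.5 N to move at the grip).
- damper_shaft (a point): Point on the upright shaft of the damper lever, 165 mm above the bench, level with the middle of the grip. Its axes are those of the fixed fan unit: at joint 0 the lever points along its -x, at 1.571 along its -y (duct axis y, the fan lies to +y). The white quadrant arc under the lever has ticks every 15 degrees, long ones at shut, half and open.
- damper_grip (a point): Middle of the upright round black grip at the lever's end, 100 mm from the shaft: 20 mm diameter, 44 mm high (143 to 185 mm above the bench), centre 165 mm above the bench; nothing beside it at that height.
- start (a joint): Travel of the start button, m: 0 = up, 0.006 = fully down (5 N spring, returns by itself). The fan starts when it is more than 0.004 down.
- start_top (a point): Centre of the top face of the start button, the smaller one (26 mm diameter), on top of the fixed grey starter box (75 x 130 x 50 mm); it is pressed straight down. The box's y runs from the start to the stop button, 62 mm away.
- stop (a joint): Travel of the stop button, the bigger one (42 mm) on the same box, m; not to be pressed.
- stop_top (a point): Centre of the top face of the stop button.
- pin_tin: Bystander: round brass tin, 47 mm diameter, 36 mm high, standing on the platen's ledge. Origin: centre of its underside.
- awl: Bystander: wooden-handled awl lying on the bench, about 135 mm long, 34 mm thick. Origin on the bench near its middle, its x towards the point.
- brush: Bystander: brush lying on the bench at the right.
- size_jar: Bystander: amber glass jar, 68 mm diameter, 85 mm high, at the right of the platen.
- beater_comb: Bystander: beater comb with wooden handle, about 160 x 30 x 18 mm, lying on the bench in front of the fan unit.
- tape_measure: Bystander: round black tape measure, 62 mm diameter, 18 mm high, behind the platen.
- notebook: Bystander: leather notebook, 95 x 150 x 18 mm, at the back of the bench.

How it is judged:
By the outcome, as a careful person would: the job done as asked, in the order asked, and still so for the second after the job is handed in, with the robot touching nothing.
It also fails if it takes over 70 s, if anything falls off the work surface, if the arm or the gripper's body presses on something with over 40 N, if the wrist force passes 120 N, or if a joint passes its speed limit or range.

## Working session

There is one attempt and no reset: what is moved stays moved. The work goes in short steps, Python scripts to look and compute and a shell command to move; the robot and the scene stay as the last step left them, time stands still between calls to the robot, and variables do not carry over. Pictures are saved under pics/ and viewed, at most 10 in all, crops included, and the job is handed in when it is done.

```bash
ls; mkdir -p pics
python3 - <<'E'
from rig import r, read_camera
import cv2,json,numpy as np
for n in("scene","top"):
    c=read_camera(n); cv2.imwrite(f"pics/{n}0.png",c["frame"]); print(n,c["mtx"].tolist(),np.round(c["world_from_camera"],4).tolist())
    np.savez(f"{n}0.npz",**c)
print(r.sense())
E
```

```text
nudge.py
pics
rig.py
scene [[488.25584825763633, 0.0, 318.47526286256374], [0.0, 488.25584825763633, 201.41509825785948], [0.0, 0.0, 1.0]] [[-0.8919, 0.2366, -0.3854, 1.0776], [0.452, 0.4964, -0.7411, 0.9003], [0.016, -0.8352, -0.5497, 0.8174], [0.0, 0.0, 0.0, 1.0]]
top [[390.6949065518604, 0.0, 317.5654085722262], [0.0, 390.6949065518604, 200.63516638730633], [0.0, 0.0, 1.0]] [[-0.0202, -0.9905, 0.1361, 0.4525], [-0.9998, 0.0189, -0.0105, -0.0188], [0.0079, -0.1363, -0.9906, 1.1872], [0.0, 0.0, 0.0, 1.0]]
{'time_s': 0.1, 'joint_pos': array([-1.54079830e+00,  2.59261557e-01,  1.53596244e+00,  6.54050025e-06,
        1.34803766e+00, -2.02786423e-01]), 'dq': array([-0.0002534 , -0.00224505, -0.00364949, -0.0008013 , -0.00066414,
       -0.00159488]), 'joint_efforts': array([ 3.06931914e-03, -4.46969140e+01, -2.91247201e+01, -1.48794102e-04,
        6.44800384e-03, -6.76048359e-06]), 'eef_pos': array([ 0.12689675, -0.53469919,  0.24956692]), 'orientation': array([ 9.93233807e-01,  1.16128847e-01,  7.51836522e-05, -8.31117043e-04]), 'ft_force': array([-0.85202792, -0.36225014, -0.06495083]), 'wrist_torque': array([-0.02176181,  0.02880398,  0.00207952]), 'grip_force': 0.0, 'gripper_width': 0.08516004221775204}
```

View pics/scene0.png

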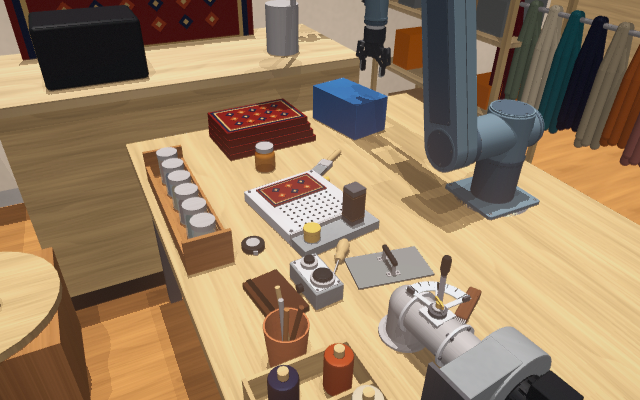

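View pics/top0.png

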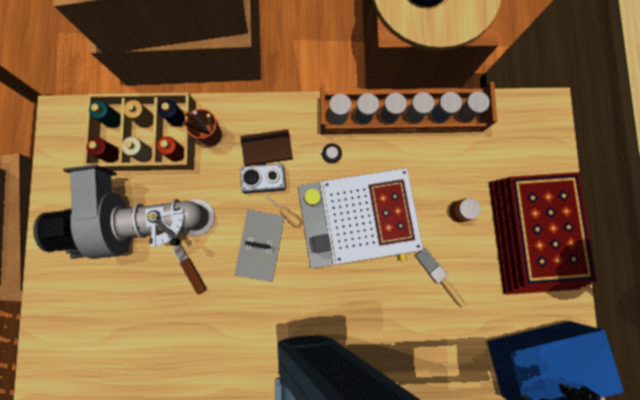

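The pictures show the platen at top (360,215), plate at (260,245), weight at (320,243), starter box at (262,178) and damper at (155,215). I'll enlarge them next.

Run:
```python
import cv2,numpy as np
def crop(n,x,y,w,h,k,o):
    f=np.load(n+"0.npz")["frame"][y:y+h,x:x+w]
    f=cv2.resize(f,None,fx=k,fy=k,interpolation=cv2.INTER_CUBIC)
    for i in range(0,w,20): cv2.putText(f,str(x+i),(i*k,9),0,.33,(255,0,255),1); cv2.line(f,(i*k,10),(i*k,16),(255,0,255),1)
    for i in range(20,h,20): cv2.putText(f,str(y+i),(0,i*k+4),0,.33,(255,0,255),1); cv2.line(f,(22,i*k),(30,i*k),(255,0,255),1)
    cv2.imwrite(o,f)
crop("top",230,155,200,145,4,"pics/c1.png")
crop("scene",235,160,200,150,4,"pics/c2.png")
crop("scene",335,240,150,100,5,"pics/c3.png")
crop("top",110,180,120,110,5,"pics/c4.png")
```

```text
(no output)
```

View pics/c1.png

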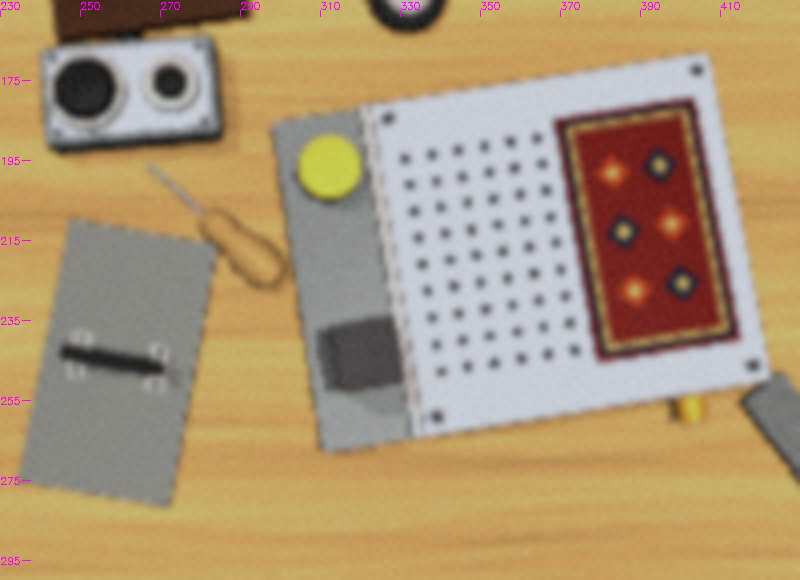

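View pics/c2.png

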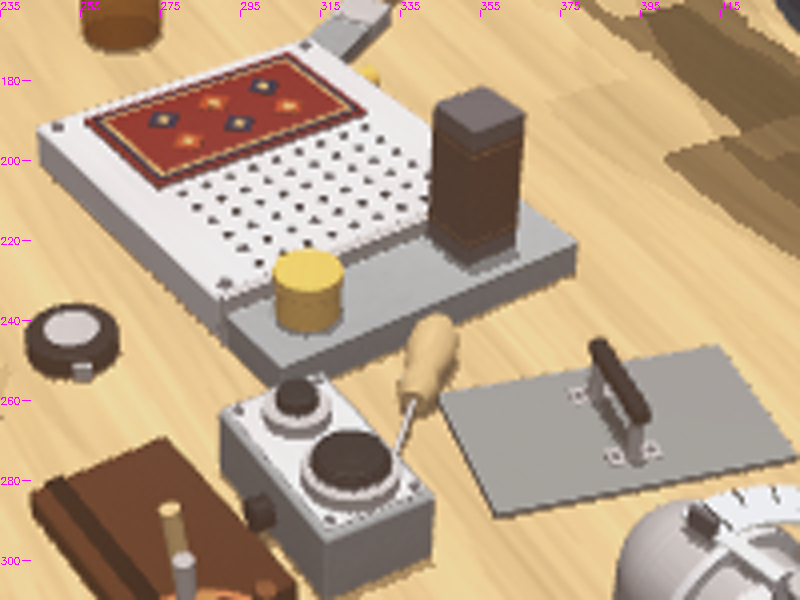

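View pics/c3.png

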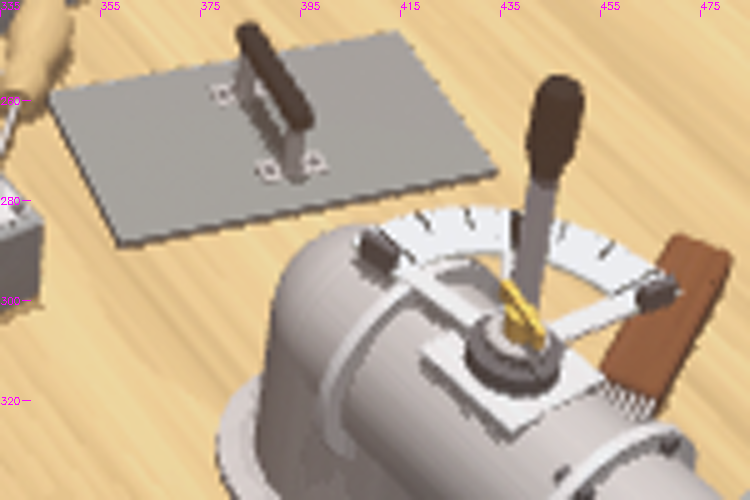

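View pics/c4.png

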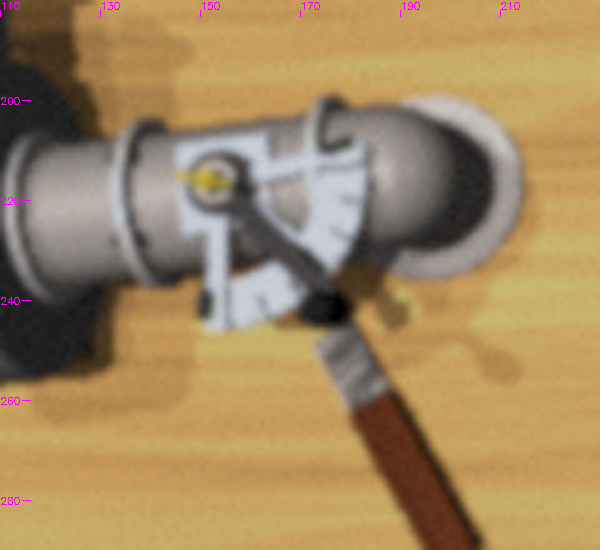

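Views: the plate handle centre is near top (258,245) / scene (390,255); the weight's top is near scene (355,187); start is the smaller button at top (272.5,175.5). The lever is now close to mid-quadrant, with its grip at top (175,241). Next I'll compute the poses.

```bash
cat > h.py <<'E'
import numpy as np
from scipy.optimize import least_squares
from scipy.spatial.transform import Rotation as R
D={n:np.load(n+"0.npz") for n in("scene","top")}
def ray(n,p):
    K,T=D[n]["mtx"],D[n]["world_from_camera"]
    return T[:3,3],T[:3,:3]@np.linalg.solve(K,[p[0],p[1],1])
def atz(n,p,z):
    o,d=ray(n,p); return o+d*(z-o[2])/d[2]
def proj(n,P):
    K,T=D[n]["mtx"],D[n]["world_from_camera"]
    c=(np.atleast_2d(P)-T[:3,3])@T[:3,:3]@K.T; return c[:,:2]/c[:,2:]
def tri(a,b):
    return least_squares(lambda P:np.r_[proj("top",P)[0]-a,proj("scene",P)[0]-b],[.45,0,.05])
def c1(x,y):return (230+x/4,155+y/4)
def c2(x,y):return (235+x/4,160+y/4)
def c3(x,y):return (335+x/5,240+y/5)
def c4(x,y):return (110+x/5,180+y/5)
def fit(obs,x0,zfree=False):
    def f(q):
        Rz=R.from_euler('z',q[2])
        return np.concatenate([proj(n,Rz.apply(l)+[q[0],q[1],q[3] if zfree else 0])[0]-p for n,p,l in obs])
    s=least_squares(f,x0,loss='soft_l1'); return s.x,np.round(f(s.x).reshape(-1,2),1).tolist()
E
python3 - <<'E'
from h import *
np.set_printoptions(precision=4,suppress=True)
pl=[("top",c1(708,53),[.125,-.16,.034]),("top",c1(770,378),[-.125,-.16,.034]),("top",c1(272,124),[.125,.175,.028]),("top",c1(322,451),[-.125,.175,.028]),
("top",c1(490,254),[0,.04,.034]),("scene",c2(576,240),[-.125,.175,.028]),("scene",c2(280,368),[.125,.175,.028]),("scene",c2(38,133),[.125,-.16,.034]),("scene",c2(303,42),[-.125,-.16,.034])]
print("platen",*fit(pl,[.5,-.1,0,0],True))
h=.1;w=.0575
pt=[("top",c1(70,217),[h,w,.006]),("top",c1(218,245),[h,-w,.006]),("top",c1(172,507),[-h,-w,.006]),("top",c1(20,483),[-h,w,.006]),
("scene",c3(50,95),[h,-w,.006]),("scene",c3(398,30),[-h,-w,.006]),("scene",c3(497,173),[-h,w,.006]),("scene",c3(118,245),[h,w,.006])]
print("plate",*fit(pt,[.48,.1,0,0],True))
for n,a,b in [("handle mid top",c1(112,360),c3(276,72)),("h end -y",c1(163,368),c3(247,28)),("h end +y",c1(62,351),c3(305,120)),("weight top",c1(365,354),c2(479,110)),("start",c1(170,82),c2(296,397)),("stop",c1(86,88),c2(350,460)),("grip top",c4(325,305),c3(558,85)),("shaft cap",c4(212,182),c3(520,340)),
("blk shut",c4(207,305),c3(655,290)),("blk open",c4(335,147),c3(380,250)),("tin",c1(330,167),c2(308,270))]:
    s=tri(a,b); print(n,s.x,"res",s.fun)
for z in(.143,.165,.185): print("grip mid",atz("top",c4(325,305),z),atz("scene",c3(551,130),z))
E
```

```text
platen [ 0.5608 -0.1641  0.1432 -0.0056] [[0.0, -0.5], [0.9, 0.2], [0.0, -0.4], [0.8, 0.6], [-3.2, 0.4], [0.2, 1.1], [-0.1, 1.0], [-1.4, -0.7], [0.8, -0.7]]
plate [ 0.4821  0.1449 -0.1878 -0.0039] [[0.0, 0.6], [0.2, -0.1], [-0.3, 0.5], [-0.3, -0.1], [-1.5, -0.1], [-0.3, 0.4], [0.0, -0.3], [0.3, 0.0]]
handle mid top [0.482  0.1456 0.0422] res [-0.2169  0.3124 -0.3267 -0.0141]
h end -y [0.4753 0.1088 0.0414] res [-0.2734  0.3986 -0.4249 -0.0224]
h end +y [0.4894 0.1819 0.0418] res [-0.1948  0.2772 -0.2839 -0.0097]
weight top [ 0.4813 -0.0377  0.1352] res [ 0.0708 -0.1108  0.1301  0.0138]
start [0.6834 0.0994 0.0653] res [ 0.0149 -0.0252  0.0235  0.0038]
stop [0.6797 0.1612 0.0642] res [-0.1142  0.187  -0.1697 -0.0236]
grip top [0.4915 0.3382 0.182 ] res [-0.6472  0.8361 -0.8521  0.0337]
shaft cap [0.5618 0.4146 0.139 ] res [-0.146   0.1917 -0.1733  0.0047]
blk shut [0.496  0.4155 0.1377] res [-0.1981  0.2476 -0.2368  0.0154]
blk open [0.5798 0.3497 0.1376] res [-0.0978  0.1351 -0.1243 -0.0014]
tin [ 0.6187 -0.0161  0.0614] res [-0.0392  0.0665 -0.0681 -0.0113]
grip mid [0.4952 0.3504 0.143 ] [0.4756 0.3266 0.143 ]
grip mid [0.4943 0.3426 0.165 ] [0.4953 0.3453 0.165 ]
grip mid [0.4935 0.3356 0.185 ] [0.5131 0.3623 0.185 ]
```

Measured z values run about 4 mm low, within calibration, and all sizes agree. Heading for the plate handle first.

```bash
cat > d.py <<'E'
# python3 d.py x y z toolY_yaw : tool-axis rotation first, then translation after that rotation
import sys,numpy as np
from scipy.spatial.transform import Rotation as R
from rig import r, read_camera
x,y,z,a=map(float,sys.argv[1:]); s=r.sense()
c=R.from_quat(s["orientation"]); zt=np.array([0,0,-1.]); yt=np.array([np.cos(a),np.sin(a),0])
B=[]
for sg in(1,-1):
    t=R.from_matrix(np.c_[np.cross(sg*yt,zt),sg*yt,zt]); B.append((c.inv()*t,t))
rot,t=min(B,key=lambda q:q[0].magnitude())
np.set_printoptions(precision=4,suppress=True)
d=np.array([x,y,z])-s["eef_pos"]
print("t",s["time_s"],"pos",s["eef_pos"],"rot",rot.as_rotvec(),"then",t.inv().apply(d),"now-axes",c.inv().apply(d),"q6",s["joint_pos"][5],"w",s["gripper_width"],"F",s["ft_force"])
E
python3 d.py .482 .1452 .25 -.188
python3 nudge.py '{"sx": [0, 0, 0, 0, 0], "sy": [0, 0, 0, 0, 0], "sz": [0, 0, 0, 0, 0], "rx": [0, 0, 0, 0, 0], "ry": [0, 0, 0, 0, 0], "rz": [-0.18, -0.18, -0.18, -0.18, -0.18], "finger_gap": [0.06, 0.06, 0.06, 0.06, 0.06]}'
python3 nudge.py '{"sx": [0, 0, 0.055, 0.055, 0.055], "sy": [0, 0, 0.0166, 0.0166, 0.0166], "sz": [0, 0, 0, 0, 0], "rx": [0, 0, 0, 0, 0], "ry": [0, 0, 0, 0, 0], "rz": [-0.18, -0.07, 0, 0, 0], "finger_gap": [0.06, 0.06, 0.06, 0.06, 0.06]}'
python3 nudge.py '{"sx": [0.055, 0.055, 0.055, 0.055, 0.055], "sy": [0.0166, 0.0166, 0.0166, 0.0166, 0.0166], "sz": [0, 0, 0, 0, 0], "rx": [0, 0, 0, 0, 0], "ry": [0, 0, 0, 0, 0], "rz": [0, 0, 0, 0, 0], "finger_gap": [0.06, 0.06, 0.06, 0.06, 0.06]}'
python3 nudge.py '{"sx": [0.055, 0.055, 0.055, 0.055, 0.055], "sy": [0.0166, 0.0166, 0.0166, 0.0166, 0.0166], "sz": [0, 0, 0, 0, 0], "rx": [0, 0, 0, 0, 0], "ry": [0, 0, 0, 0, 0], "rz": [0, 0, 0, 0, 0], "finger_gap": [0.06, 0.06, 0.06, 0.06, 0.06]}'
python3 d.py .482 .1452 .25 -.188
```

```text
time_s: 0.72
eef_pos: [0.1269, -0.5349, 0.2498]
orientation: [0.842, 0.539, 0.0, -0.0]
ft_force: [-0.1, -0.1, 0.5]
gripper_width: 0.0602
grip_force: 0.0
time_s: 1.35
eef_pos: [0.2071, -0.3806, 0.2498]
orientation: [0.771, 0.637, 0.0, -0.0]
ft_force: [0.8, 0.3, 0.1]
gripper_width: 0.06
grip_force: 0.0
time_s: 1.98
eef_pos: [0.34, -0.126, 0.2503]
orientation: [0.771, 0.637, 0.0, 0.0]
ft_force: [0.6, -0.6, -0.4]
gripper_width: 0.0596
grip_force: 0.0
time_s: 2.6
eef_pos: [0.4729, 0.1289, 0.2501]
orientation: [0.77, 0.638, -0.0, 0.0]
ft_force: [0.2, -1.3, 0.7]
gripper_width: 0.0602
grip_force: 0.0
t 2.6 pos [0.4729 0.1289 0.2501] rot [-0.0001  0.0003  0.0005] then [0.0177 0.0058 0.0001] now-axes [0.0177 0.0058 0.0001] q6 0.22581588255079463 w 0.060200239661442036 F [ 0.2152 -1.3263  0.7387]
```

```bash
python3 nudge.py '{"sx": [0.0177, 0, 0, 0, 0], "sy": [0.0058, 0, 0, 0, 0], "sz": [0, 0.06, 0.06, 0.05, 0.03], "rx": [0, 0, 0, 0, 0], "ry": [0, 0, 0, 0, 0], "rz": [0, 0, 0, 0, 0], "finger_gap": [0.06, 0.06, 0.06, 0.06, 0.06]}'
python3 nudge.py '{"sx": [0, 0, 0, 0, 0], "sy": [0, 0, 0, 0, 0], "sz": [0.009, 0, 0, 0, 0], "rx": [0, 0, 0, 0, 0], "ry": [0, 0, 0, 0, 0], "rz": [0, 0, 0, 0, 0], "finger_gap": [0.06, 0.06, 0, 0, 0]}'
python3 nudge.py '{"sx": [0, 0, 0], "sy": [0, 0, 0], "sz": [0, 0, -0.03], "rx": [0, 0, 0], "ry": [0, 0, 0], "rz": [0, 0, 0], "finger_gap": [0, 0, 0]}'
python3 - <<'E'
from rig import r, read_camera
import cv2
a=read_camera("scene")["frame"][220:320,300:480]; b=read_camera("top")["frame"][190:290,220:400]
import numpy as np
cv2.imwrite("pics/g1.png",cv2.resize(np.vstack([a,b]),None,fx=3,fy=3,interpolation=2))
E
```

```text
time_s: 3.22
eef_pos: [0.4795, 0.1422, 0.0477]
orientation: [0.771, 0.637, -0.002, -0.001]
ft_force: [1.3, -0.3, 0.4]
gripper_width: 0.0599
grip_force: 0.0
time_s: 3.85
eef_pos: [0.4823, 0.1433, 0.0425]
orientation: [0.77, 0.638, 0.001, 0.001]
ft_force: [0.6, 0.2, 2.6]
gripper_width: 0.0108
grip_force: 58.4
time_s: 4.22
eef_pos: [0.4793, 0.1431, 0.0699]
orientation: [0.77, 0.638, -0.002, -0.002]
ft_force: [0.3, 0.5, -3.8]
gripper_width: 0.0106
grip_force: 59.6
```

View pics/g1.png

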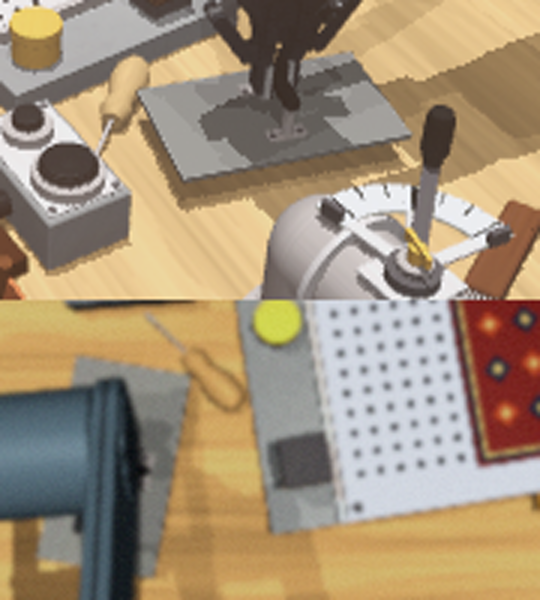

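The plate is gripped level on its handle (scene crop bar mid (285,85)). Lifting it, turning it +0.331 rad and carrying it over.

```bash
python3 nudge.py '{"sx": [0, 0, 0, 0, 0], "sy": [0, 0, 0, 0, 0], "sz": [-0.06, -0.06, -0.06, 0, 0], "rx": [0, 0, 0, 0, 0], "ry": [0, 0, 0, 0, 0], "rz": [0, 0, 0, -0.166, -0.166], "finger_gap": [0, 0, 0, 0, 0]}'
python3 nudge.py '{"sx": [0], "sy": [0], "sz": [0], "rx": [0], "ry": [0], "rz": [0], "finger_gap": [0]}'
python3 d.py .556 -.131 .25 .1432
```

```text
time_s: 4.95
eef_pos: [0.4814, 0.1433, 0.251]
orientation: [0.652, 0.758, 0.0, 0.0]
ft_force: [0.2, -0.8, -4.5]
gripper_width: 0.0108
grip_force: 59.8
time_s: 5.08
eef_pos: [0.481, 0.1432, 0.2501]
orientation: [0.655, 0.756, -0.001, -0.001]
ft_force: [-0.3, -0.1, -4.2]
gripper_width: 0.0109
grip_force: 59.8
t 5.075 pos [0.481  0.1432 0.2501] rot [-0.0016 -0.0001 -0.0006] then [-0.2821  0.0351  0.0001] now-axes [-0.2821  0.0352  0.    ] q6 -0.07587556301452185 w 0.010866743176408308 F [-0.2847 -0.1459 -4.1624]
```

```bash
python3 nudge.py '{"sx": [-0.056, -0.056, -0.056, -0.056, -0.058], "sy": [0.007, 0.007, 0.007, 0.007, 0.007], "sz": [0, 0, 0, 0, 0], "rx": [0, 0, 0, 0, 0], "ry": [0, 0, 0, 0, 0], "rz": [0, 0, 0, 0, 0], "finger_gap": [0, 0, 0, 0, 0]}'
python3 nudge.py '{"sx": [0, 0, 0, 0, 0], "sy": [0, 0, 0, 0, 0], "sz": [0.06, 0.05, 0.03, 0.02, 0], "rx": [0, 0, 0, 0, 0], "ry": [0, 0, 0, 0, 0], "rz": [0, 0, 0, 0, 0], "finger_gap": [0, 0, 0, 0, 0]}'
python3 d.py .556 -.131 .077 .1432
python3 - <<'E'
from rig import r, read_camera
import cv2,numpy as np
c=read_camera("scene"); np.savez("s1.npz",**c)
a=c["frame"][160:270,235:395]; b=read_camera("top")["frame"][160:280,290:440]
b=cv2.resize(b,(400,320),interpolation=2);a=cv2.resize(a,(800,550)[:2],interpolation=2)
cv2.imwrite("pics/p1.png",a)
E
```

```text
time_s: 5.7
eef_pos: [0.5567, -0.1324, 0.2501]
orientation: [0.656, 0.755, -0.0, -0.001]
ft_force: [1.2, -0.2, -3.9]
gripper_width: 0.0105
grip_force: 59.9
time_s: 6.32
eef_pos: [0.5549, -0.1301, 0.0885]
orientation: [0.656, 0.755, -0.001, -0.003]
ft_force: [-0.3, -0.2, -3.8]
gripper_width: 0.0107
grip_force: 59.9
t 6.325 pos [ 0.5549 -0.1301  0.0885] rot [-0.0049 -0.0031 -0.0022] then [-0.0011  0.001   0.0115] now-axes [-0.0011  0.0011  0.0115] q6 -0.5669647218837844 w 0.010737955486351274 F [-0.3351 -0.2215 -3.8127]
```

View pics/p1.png

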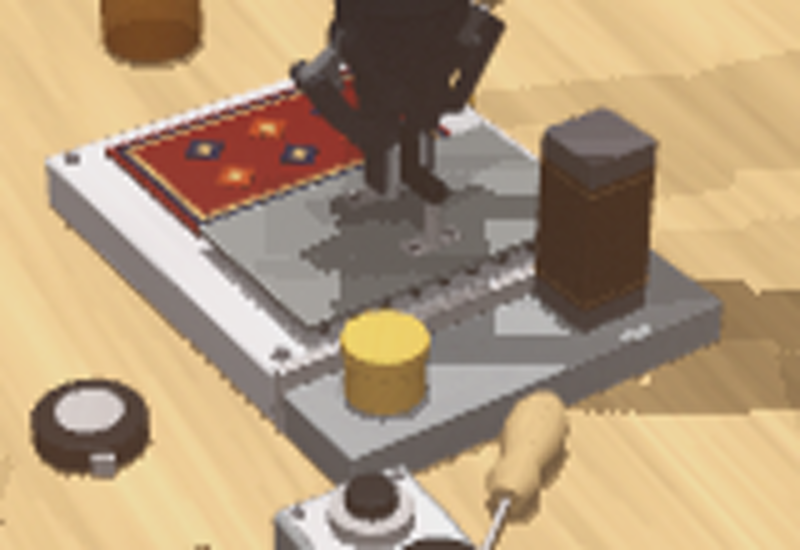

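The plate hovers over the holes, parallel to the rim and a few mm from it (near corner (310,330), rim line ~(440,290)). I'll lower it to about 1 mm above the deck and feel for the rim.

```bash
python3 nudge.py '{"sx": [0, 0], "sy": [0, 0], "sz": [0.01, 0], "rx": [0, 0], "ry": [0, 0], "rz": [0, 0], "finger_gap": [0, 0]}'; for i in 1 2 ; do :; done
python3 nudge.py '{"sx": [0.002, 0], "sy": [0, 0], "sz": [0, 0], "rx": [0, 0], "ry": [0, 0], "rz": [0, 0], "finger_gap": [0, 0]}'
python3 nudge.py '{"sx": [0.002, 0], "sy": [0, 0], "sz": [0, 0], "rx": [0, 0], "ry": [0, 0], "rz": [0, 0], "finger_gap": [0, 0]}'
python3 nudge.py '{"sx": [0.002, 0], "sy": [0, 0], "sz": [0, 0], "rx": [0, 0], "ry": [0, 0], "rz": [0, 0], "finger_gap": [0, 0]}'
python3 d.py .5551 -.125 .0755 .1432
```

```text
time_s: 6.68
eef_pos: [0.5564, -0.1307, 0.0811]
orientation: [0.655, 0.756, -0.0, -0.0]
ft_force: [-0.8, -0.6, -5.1]
gripper_width: 0.0109
grip_force: 59.8
time_s: 6.92
eef_pos: [0.5565, -0.1287, 0.0817]
orientation: [0.654, 0.756, 0.0, 0.0]
ft_force: [-0.2, 0.3, -4.7]
gripper_width: 0.0107
grip_force: 59.8
time_s: 7.18
eef_pos: [0.5561, -0.1267, 0.0814]
orientation: [0.654, 0.756, 0.0, 0.0]
ft_force: [-0.1, -0.1, -4.4]
gripper_width: 0.0108
grip_force: 59.8
time_s: 7.42
eef_pos: [0.5557, -0.1247, 0.0813]
orientation: [0.654, 0.756, 0.0, -0.0]
ft_force: [-0.7, 0.2, -3.8]
gripper_width: 0.0106
grip_force: 59.8
t 7.425 pos [ 0.5557 -0.1247  0.0813] rot [-0.0001 -0.0001  0.0009] then [-0.0002 -0.0007  0.0058] now-axes [-0.0002 -0.0007  0.0058] q6 -0.5607547293789135 w 0.01057636474585289 F [-0.7098  0.1622 -3.8212]
```

```bash
python3 nudge.py '{"sx": [-0.002, 0, 0, 0], "sy": [0, 0, 0, 0], "sz": [0, 0.002, 0.0015, 0], "rx": [0, 0, 0, 0], "ry": [0, 0, 0, 0], "rz": [0, 0, 0, 0], "finger_gap": [0, 0, 0, 0]}'
python3 nudge.py '{"sx": [0, 0], "sy": [0, 0], "sz": [0.0013, 0], "rx": [0, 0], "ry": [0, 0], "rz": [0, 0], "finger_gap": [0, 0]}'
python3 nudge.py '{"sx": [0, 0], "sy": [0, 0], "sz": [0.001, 0], "rx": [0, 0], "ry": [0, 0], "rz": [0, 0], "finger_gap": [0, 0]}'
python3 d.py .5551 -.125 .0755 .1432
```

```text
time_s: 7.92
eef_pos: [0.5559, -0.1268, 0.0776]
orientation: [0.654, 0.756, -0.0, -0.0]
ft_force: [-0.6, 0.1, -4.7]
gripper_width: 0.0106
grip_force: 59.9
time_s: 8.18
eef_pos: [0.5562, -0.1269, 0.0766]
orientation: [0.654, 0.756, 0.0, 0.0]
ft_force: [-0.2, 0.3, -4.3]
gripper_width: 0.0112
grip_force: 59.9
time_s: 8.43
eef_pos: [0.5562, -0.1269, 0.0765]
orientation: [0.654, 0.756, 0.0, 0.0]
ft_force: [-3.8, 1.5, 5.8]
gripper_width: 0.0107
grip_force: 61.1
t 8.425 pos [ 0.5562 -0.1269  0.0765] rot [0.0006 0.0004 0.0009] then [ 0.0021 -0.0008  0.001 ] now-axes [ 0.0021 -0.0008  0.001 ] q6 -0.5638473037804643 w 0.010727488397733026 F [-3.7533  1.4549  5.815 ]
```

```bash
python3 nudge.py '{"sx": [0, 0], "sy": [0, 0], "sz": [-0.001, 0], "rx": [0, 0], "ry": [0, 0], "rz": [0, 0], "finger_gap": [0, 0]}'
python3 nudge.py '{"sx": [0.001, 0], "sy": [0, 0], "sz": [0, 0], "rx": [0, 0], "ry": [0, 0], "rz": [0, 0], "finger_gap": [0, 0]}'
python3 nudge.py '{"sx": [0.001, 0], "sy": [0, 0], "sz": [0, 0], "rx": [0, 0], "ry": [0, 0], "rz": [0, 0], "finger_gap": [0, 0]}'
python3 nudge.py '{"sx": [0.001, 0], "sy": [0, 0], "sz": [0, 0], "rx": [0, 0], "ry": [0, 0], "rz": [0, 0], "finger_gap": [0, 0]}'
python3 nudge.py '{"sx": [0.001, 0], "sy": [0, 0], "sz": [0, 0], "rx": [0, 0], "ry": [0, 0], "rz": [0, 0], "finger_gap": [0, 0]}'
```

```text
time_s: 8.68
eef_pos: [0.5562, -0.1269, 0.0765]
orientation: [0.654, 0.756, 0.0, 0.0]
ft_force: [-1.2, 0.4, -0.3]
gripper_width: 0.0107
grip_force: 60.4
time_s: 8.93
eef_pos: [0.5562, -0.1262, 0.0765]
orientation: [0.654, 0.756, -0.0, 0.0]
ft_force: [0.8, -1.7, -1.5]
gripper_width: 0.0105
grip_force: 60.2
time_s: 9.18
eef_pos: [0.556, -0.1249, 0.0765]
orientation: [0.654, 0.756, 0.0, 0.0]
ft_force: [0.4, 0.1, -1.8]
gripper_width: 0.0104
grip_force: 60.2
time_s: 9.43
eef_pos: [0.5557, -0.1238, 0.0765]
orientation: [0.654, 0.756, 0.0, 0.0]
ft_force: [0.6, -0.8, -1.9]
gripper_width: 0.0107
grip_force: 60.2
time_s: 9.68
eef_pos: [0.5554, -0.1229, 0.0765]
orientation: [0.654, 0.756, -0.0, -0.0]
ft_force: [-0.8, -1.2, -1.8]
gripper_width: 0.0108
grip_force: 60.3
```

```bash
python3 nudge.py '{"sx": [0.001, 0], "sy": [0, 0], "sz": [0, 0], "rx": [0, 0], "ry": [0, 0], "rz": [0, 0], "finger_gap": [0, 0]}'
python3 nudge.py '{"sx": [0.001, 0], "sy": [0, 0], "sz": [0, 0], "rx": [0, 0], "ry": [0, 0], "rz": [0, 0], "finger_gap": [0, 0]}'
```

```text
time_s: 9.93
eef_pos: [0.5553, -0.1227, 0.0767]
orientation: [0.654, 0.756, -0.0, 0.0]
ft_force: [-1.0, -5.1, -1.5]
gripper_width: 0.0107
grip_force: 60.3
time_s: 10.18
eef_pos: [0.5553, -0.1226, 0.0769]
orientation: [0.654, 0.756, -0.001, 0.001]
ft_force: [-0.6, -7.3, -0.8]
gripper_width: 0.0107
grip_force: 60.4
```

```bash
python3 nudge.py '{"sx": [-0.0032, 0, 0, 0], "sy": [0, 0, 0, 0], "sz": [0, 0, 0.001, 0], "rx": [0, 0, 0, 0], "ry": [0, 0, 0, 0], "rz": [0, 0, 0, 0], "finger_gap": [0, 0, 0, 0]}'; python3 nudge.py '{"sx": [0, 0, 0], "sy": [0, 0, 0], "sz": [0, 0, 0], "rx": [0, 0, 0], "ry": [0, 0, 0], "rz": [0, 0, 0], "finger_gap": [0.03, 0.06, 0.06]}'; python3 nudge.py '{"sx": [0, 0, 0, 0], "sy": [0, 0, 0, 0], "sz": [-0.06, -0.06, -0.06, 0], "rx": [0, 0, 0, 0], "ry": [0, 0, 0, 0], "rz": [0, 0, 0, 0], "finger_gap": [0.06, 0.06, 0.06, 0]}'
python3 d.py .48 -.04 .25 .1432
```

```text
time_s: 10.68
eef_pos: [0.5555, -0.1237, 0.0765]
orientation: [0.654, 0.756, 0.0, -0.0]
ft_force: [-3.4, 1.6, 7.6]
gripper_width: 0.0104
grip_force: 61.5
time_s: 11.05
eef_pos: [0.5557, -0.1241, 0.0754]
orientation: [0.654, 0.756, 0.0, -0.0]
ft_force: [0.3, 0.1, 0.4]
gripper_width: 0.0602
grip_force: 0.0
time_s: 11.55
eef_pos: [0.5584, -0.1252, 0.2615]
orientation: [0.654, 0.756, 0.002, 0.006]
ft_force: [-0.2, -0.1, 0.5]
gripper_width: 0.0432
grip_force: 0.0
t 11.55 pos [ 0.5584 -0.1252  0.2615] rot [0.0098 0.0061 0.0009] then [ 0.0955 -0.0654  0.0115] now-axes [ 0.0956 -0.0654  0.0102] q6 -0.5595989499513166 w 0.04320868117124495 F [-0.2276 -0.1377  0.5385]
```

```bash
python3 nudge.py '{"sx": [0], "sy": [0], "sz": [0], "rx": [0], "ry": [0], "rz": [0], "finger_gap": [0]}'; python3 d.py .4714 .0301 .25 .1440
python3 - <<'E'
import numpy as np
for x in(0,):pass
E
```

```text
time_s: 11.68
eef_pos: [0.5554, -0.124, 0.2551]
orientation: [0.654, 0.756, -0.0, -0.0]
ft_force: [0.2, 0.5, -0.7]
gripper_width: 0.0243
grip_force: 0.0
t 11.675 pos [ 0.5554 -0.124   0.2551] rot [-0.0003 -0.0002  0.    ] then [ 0.1645 -0.061   0.0051] now-axes [ 0.1645 -0.061   0.0051] q6 -0.5596223495797068 w 0.024346017319528124 F [ 0.1864  0.5078 -0.7155]
```

```bash
python3 nudge.py '{"sx": [0.055, 0.055, 0.0545, 0], "sy": [-0.02, -0.02, -0.021, 0], "sz": [0, 0, 0, 0], "rx": [0, 0, 0, 0], "ry": [0, 0, 0, 0], "rz": [0, 0, 0, 0], "finger_gap": [0, 0, 0, 0]}'; python3 d.py .4714 .0301 .137 .1440
python3 - <<'E'
from rig import r, read_camera
import cv2,numpy as np
a=read_camera("scene")["frame"][140:280,235:435]
cv2.imwrite("pics/w1.png",cv2.resize(a,None,fx=4,fy=4,interpolation=2))
E
```

```text
time_s: 12.18
eef_pos: [0.4685, 0.0331, 0.2536]
orientation: [0.653, 0.758, -0.001, -0.002]
ft_force: [1.0, -0.4, 0.5]
gripper_width: -0.0002
grip_force: 0.0
t 12.175 pos [0.4685 0.0331 0.2536] rot [-0.0046 -0.0023  0.0043] then [-0.0034  0.0025  0.1166] now-axes [-0.0037  0.003   0.1166] q6 -0.3167452712492558 w -0.00021132547580084672 F [ 0.9901 -0.3909  0.4675]
```

View pics/w1.png

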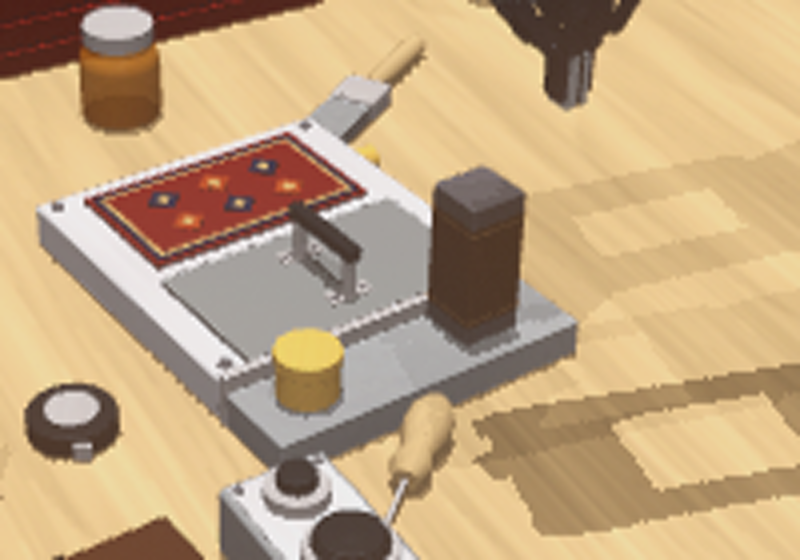

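The plate lies flat with its long edge along the rim ((245,358)–(430,295)), and the weight still stands at (478,250). Now tipping it.

```bash
python3 nudge.py '{"sx": [0, 0, 0], "sy": [0, 0, 0], "sz": [0.06, 0.057, 0], "rx": [0, 0, 0], "ry": [0, 0, 0], "rz": [0, 0, 0], "finger_gap": [0, 0, 0]}'; python3 d.py .4714 .0301 .137 .1440;  python3 nudge.py '{"sx": [-0.015, -0.01, -0.008, -0.006, -0.006], "sy": [0, 0, 0, 0, 0], "sz": [0, 0, 0, 0, 0], "rx": [0, 0, 0, 0, 0], "ry": [0, 0, 0, 0, 0], "rz": [0, 0, 0, 0, 0], "finger_gap": [0, 0, 0, 0, 0]}'
python3 nudge.py '{"sx": [-0.006, -0.006, -0.006], "sy": [0, 0, 0], "sz": [0, 0, 0], "rx": [0, 0, 0], "ry": [0, 0, 0], "rz": [0, 0, 0], "finger_gap": [0, 0, 0]}'
```

```text
time_s: 12.6
eef_pos: [0.4684, 0.0294, 0.1341]
orientation: [0.655, 0.756, -0.003, -0.005]
ft_force: [0.2, -0.4, 1.5]
gripper_width: 0.0
grip_force: 0.0
t 12.6 pos [0.4684 0.0294 0.1341] rot [-0.011  -0.0032 -0.0013] then [ 0.0002  0.0031 -0.0029] now-axes [ 0.0002  0.0031 -0.0029] q6 -0.3178416055894199 w 3.086170212911047e-05 F [ 0.1862 -0.4471  1.4741]
time_s: 13.22
eef_pos: [0.4784, -0.0145, 0.1392]
orientation: [0.654, 0.756, 0.001, 0.0]
ft_force: [-0.4, 3.5, 3.2]
gripper_width: -0.0
grip_force: 2.1
time_s: 13.6
eef_pos: [0.4809, -0.0328, 0.1386]
orientation: [0.654, 0.756, 0.0, 0.0]
ft_force: [-0.5, 2.4, 4.6]
gripper_width: 0.0002
grip_force: 1.9
```

```bash
python3 nudge.py '{"sx": [-0.006, -0.006, -0.006], "sy": [0, 0, 0], "sz": [0, 0, 0], "rx": [0, 0, 0], "ry": [0, 0, 0], "rz": [0, 0, 0], "finger_gap": [0, 0, 0]}'; python3 nudge.py '{"sx": [-0.006, -0.005, 0, 0, 0], "sy": [0, 0, 0, 0, 0], "sz": [0, 0, 0, 0, 0], "rx": [0, 0, 0, 0, 0], "ry": [0, 0, 0, 0, 0], "rz": [0, 0, 0, 0, 0], "finger_gap": [0, 0, 0, 0, 0]}'
python3 nudge.py '{"sx": [0.05, 0.03, 0, 0], "sy": [0, 0, 0, 0], "sz": [0, -0.03, -0.06, 0], "rx": [0, 0, 0, 0], "ry": [0, 0, 0, 0], "rz": [0, 0, 0, 0], "finger_gap": [0, 0, 0, 0]}'
python3 d.py .5 .3 .25 .144
python3 - <<'E'
from rig import r, read_camera
import cv2,numpy as np
a=read_camera("scene")["frame"][140:280,235:435]
cv2.imwrite("pics/w2.png",cv2.resize(a,None,fx=4,fy=4,interpolation=2))
E
```

```text
time_s: 13.98
eef_pos: [0.4831, -0.0509, 0.1382]
orientation: [0.654, 0.756, -0.0, -0.0]
ft_force: [0.3, -0.5, 0.5]
gripper_width: 0.0001
grip_force: 0.0
time_s: 14.6
eef_pos: [0.4848, -0.0609, 0.1385]
orientation: [0.654, 0.756, -0.0, -0.0]
ft_force: [-0.0, -0.3, 0.1]
gripper_width: -0.0003
grip_force: 0.0
time_s: 15.1
eef_pos: [0.4762, 0.0183, 0.2332]
orientation: [0.654, 0.757, 0.002, 0.004]
ft_force: [0.2, -0.1, 0.2]
gripper_width: -0.0
grip_force: 0.0
t 15.1 pos [0.4762 0.0183 0.2332] rot [0.0094 0.0034 0.0017] then [ 0.2754  0.064  -0.0168] now-axes [ 0.2752  0.0646 -0.0171] q6 -0.3419757512597227 w -4.1385909332249484e-05 F [ 0.2492 -0.0674  0.1656]
```

View pics/w2.png

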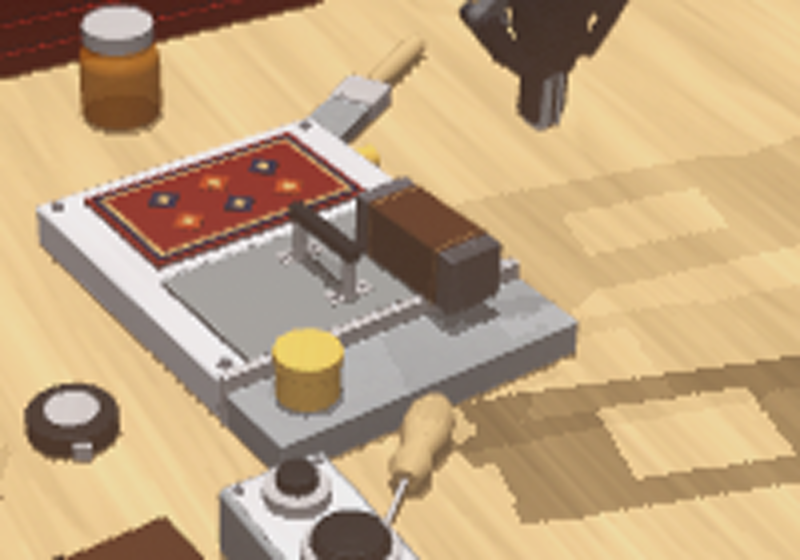

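The weight lies flat on its side on the plate (mid (430,245)) and the plate hasn't shifted. Next I'll derive the fan axes from the quadrant ticks.

Run:
```python
from h import *
np.set_printoptions(precision=4,suppress=True)
S=np.array([.5618,.4146])
for z in(.136,.139,.142):
  for n,ps in (("scene",[c3(*p) for p in[(420,220),(470,218),(517,228),(563,230),(605,250)]]),("top",[c4(*p) for p in[(355,190),(343,235),(262,305)]])):
    v=np.array([atz(n,p,z)[:2]-S for p in ps]); print(z,n,np.degrees(np.arctan2(v[:,1],v[:,0]))%360, np.hypot(*v.T))
  print("cap",atz("top",c4(212,182),z),atz("scene",c3(513,345),z))
v=np.array([.4945,.344])-S;print(np.degrees(np.arctan2(v[1],v[0]))%360)
v=np.array([.6797-.6834,.1612-.0994]);print("box yaw",np.arctan2(-v[0],v[1]),np.hypot(*v))
```

```text
0.136 scene [263.4706 247.1628 231.8026 216.9913 202.202 ] [0.0737 0.0708 0.0663 0.0715 0.07  ]
0.136 top [266.2472 247.4877 203.2124] [0.0762 0.076  0.0715]
cap [0.5626 0.4155 0.136 ] [0.5633 0.4135 0.136 ]
0.139 scene [265.0956 248.233  232.2233 216.7037 201.2397] [0.071  0.0676 0.063  0.0681 0.0668]
0.139 top [266.0763 247.6255 204.0187] [0.0772 0.0771 0.072 ]
cap [0.5623 0.4143 0.139 ] [0.5656 0.4157 0.139 ]
0.142 scene [266.8466 249.4073 232.6916 216.3857 200.1806] [0.0684 0.0645 0.0596 0.0647 0.0636]
0.142 top [265.9099 247.7597 204.8121] [0.0782 0.0781 0.0726]
cap [0.562 0.413 0.142] [0.5678 0.4178 0.142 ]
226.37084838637062
box yaw 0.059799168633258494 0.06191066144049828
```

Half mark is at about 232° world and the lever is now at about 226° (so shut is about 187°). Going to grip it from above.

```bash
python3 nudge.py '{"sx": [0.055, 0.055, 0.055, 0.055, 0.055], "sy": [0.0128, 0.0128, 0.0128, 0.0128, 0.0128], "sz": [0, 0, 0, 0, 0], "rx": [0, 0, 0, 0, 0], "ry": [0, 0, 0, 0, 0], "rz": [0, 0, 0, 0, 0], "finger_gap": [0.055, 0.055, 0.055, 0.055, 0.055]}'
python3 nudge.py '{"sx": [0, 0, 0, 0, 0], "sy": [0, 0, 0, 0, 0], "sz": [0, 0, 0, 0, 0], "rx": [0, 0, 0, 0, 0], "ry": [0, 0, 0, 0, 0], "rz": [0.18, 0.18, 0.18, 0.18, 0.18], "finger_gap": [0.055, 0.055, 0.055, 0.055, 0.055]}'
python3 nudge.py '{"sx": [0], "sy": [0], "sz": [0], "rx": [0], "ry": [0], "rz": [0], "finger_gap": [0.055]}'
python3 d.py .4945 .344 .17 -.761
```

```text
time_s: 15.78
eef_pos: [0.4966, 0.3008, 0.2269]
orientation: [0.655, 0.756, -0.001, -0.0]
ft_force: [-0.3, -0.0, -0.1]
gripper_width: 0.055
grip_force: 0.0
time_s: 16.4
eef_pos: [0.4966, 0.299, 0.2266]
orientation: [0.919, 0.393, -0.002, -0.0]
ft_force: [1.3, -0.3, -0.3]
gripper_width: 0.0552
grip_force: 0.0
time_s: 16.52
eef_pos: [0.4967, 0.299, 0.227]
orientation: [0.918, 0.397, -0.001, -0.0]
ft_force: [-0.7, -0.1, -0.2]
gripper_width: 0.0546
grip_force: 0.0
t 16.525 pos [0.4967 0.299  0.227 ] rot [-0.0012  0.0024  0.0063] then [ 0.0311 -0.0326  0.057 ] now-axes [ 0.0314 -0.0324  0.0569] q6 1.1042245661914265 w 0.054622220676111236 F [-0.7378 -0.0822 -0.2277]
```

```bash
python3 nudge.py '{"sx": [0.031, 0, 0, 0, 0], "sy": [-0.0325, 0, 0, 0, 0], "sz": [0, 0, 0.04, 0.017, 0], "rx": [0, 0, 0, 0, 0], "ry": [0, 0, 0, 0, 0], "rz": [0, 0, 0, 0, 0], "finger_gap": [0.055, 0.055, 0.055, 0.055, 0.055]}'
python3 nudge.py '{"sx": [0, 0, 0, 0], "sy": [0, 0, 0, 0], "sz": [0, 0, 0, 0], "rx": [0, 0, 0, 0], "ry": [0, 0, 0, 0], "rz": [0, 0, 0, 0], "finger_gap": [0, 0, 0, 0]}'
python3 d.py .4945 .344 .17 -.761
```

```text
time_s: 17.15
eef_pos: [0.494, 0.3432, 0.1698]
orientation: [0.918, 0.397, -0.002, 0.0]
ft_force: [-0.3, 0.0, 0.9]
gripper_width: 0.0546
grip_force: 0.0
time_s: 17.65
eef_pos: [0.4956, 0.3445, 0.1731]
orientation: [0.918, 0.396, 0.001, 0.0]
ft_force: [-0.8, -2.1, 6.3]
gripper_width: 0.0183
grip_force: 58.9
t 17.65 pos [0.4956 0.3445 0.1731] rot [ 0.0011 -0.0024  0.0052] then [-0.0011 -0.0005  0.0031] now-axes [-0.0011 -0.0005  0.0031] q6 1.1787051907418653 w 0.018266425797815317 F [-0.8055 -2.0897  6.2651]
```

```bash
python3 nudge.py '{"sx": [0.0005, 0.0005, 0.0005, 0.0005, 0.0005], "sy": [-0.01, -0.01, -0.01, -0.01, -0.01], "sz": [0, 0, 0, 0, 0], "rx": [0, 0, 0, 0, 0], "ry": [0, 0, 0, 0, 0], "rz": [0.1, 0.1, 0.1, 0.1, 0.1], "finger_gap": [0, 0, 0, 0, 0]}'
python3 nudge.py '{"sx": [0.0005, 0], "sy": [-0.01, 0], "sz": [0, 0], "rx": [0, 0], "ry": [0, 0], "rz": [0.1, 0], "finger_gap": [0, 0]}';python3 nudge.py '{"sx": [0, 0], "sy": [-0.004, 0], "sz": [0, 0], "rx": [0, 0], "ry": [0, 0], "rz": [0.04, 0], "finger_gap": [0, 0]}';python3 nudge.py '{"sx": [0, 0], "sy": [-0.003, 0], "sz": [0, 0], "rx": [0, 0], "ry": [0, 0], "rz": [0.03, 0], "finger_gap": [0, 0]}'
```

```text
time_s: 18.27
eef_pos: [0.4701, 0.3863, 0.1731]
orientation: [0.988, 0.155, 0.002, -0.0]
ft_force: [4.1, -2.3, 3.0]
gripper_width: 0.0184
grip_force: 58.6
time_s: 18.52
eef_pos: [0.4676, 0.3963, 0.1731]
orientation: [0.994, 0.108, 0.002, -0.0]
ft_force: [5.3, -1.0, 6.1]
gripper_width: 0.0181
grip_force: 59.0
time_s: 18.77
eef_pos: [0.4671, 0.3997, 0.1731]
orientation: [0.996, 0.088, 0.003, -0.001]
ft_force: [4.9, -2.1, 4.5]
gripper_width: 0.0185
grip_force: 58.9
time_s: 19.02
eef_pos: [0.4667, 0.4025, 0.1731]
orientation: [0.997, 0.073, 0.003, -0.0]
ft_force: [5.9, -1.6, 5.2]
gripper_width: 0.0183
grip_force: 58.9
```

```bash
python3 nudge.py '{"sx": [0.0005, 0], "sy": [-0.003, 0], "sz": [0, 0], "rx": [0, 0], "ry": [0, 0], "rz": [0.03, 0], "finger_gap": [0, 0]}';python3 nudge.py '{"sx": [0.0005, 0], "sy": [-0.002, 0], "sz": [0, 0], "rx": [0, 0], "ry": [0, 0], "rz": [0.02, 0], "finger_gap": [0, 0]}';python3 nudge.py '{"sx": [0.0005, 0], "sy": [-0.002, 0], "sz": [0, 0], "rx": [0, 0], "ry": [0, 0], "rz": [0.02, 0], "finger_gap": [0, 0]}'
```

```text
time_s: 19.27
eef_pos: [0.4666, 0.4033, 0.1731]
orientation: [0.998, 0.058, 0.002, 0.002]
ft_force: [4.6, -9.3, 7.2]
gripper_width: 0.018
grip_force: 59.3
time_s: 19.52
eef_pos: [0.4666, 0.4035, 0.173]
orientation: [0.999, 0.049, 0.001, 0.003]
ft_force: [3.1, -16.5, 10.6]
gripper_width: 0.0181
grip_force: 59.9
time_s: 19.77
eef_pos: [0.4669, 0.4035, 0.1729]
orientation: [0.999, 0.039, 0.001, 0.005]
ft_force: [3.4, -23.0, 12.7]
gripper_width: 0.0179
grip_force: 60.8
```

The lever is at the shut stop. Arc from grasp to stop is 0.668 rad, which puts shut at 187.0° and half at 232.0°, agreeing with the ticks. Releasing and going to the start button.

```bash
python3 nudge.py '{"sx": [0, 0, 0], "sy": [0, 0, 0], "sz": [0, 0, 0], "rx": [0, 0, 0], "ry": [0, 0, 0], "rz": [0, 0, 0], "finger_gap": [0.055, 0.055, 0.055]}'; python3 nudge.py '{"sx": [0, 0, 0], "sy": [0, 0, 0], "sz": [-0.05, -0.03, 0], "rx": [0, 0, 0], "ry": [0, 0, 0], "rz": [0, 0, 0], "finger_gap": [0.055, 0.055, 0]}'
python3 - <<'E'
from rig import r, read_camera
import cv2,numpy as np
from h import *
c=read_camera("scene"); f=c["frame"]
# dark grip blob near expected projection of grip at shut
p=proj("scene",[[.4667,.4034,.165]])[0]; x,y=p.astype(int)
m=(f[y-25:y+26,x-25:x+26].max(2)<75).astype(np.uint8); n,l,st,ce=cv2.connectedComponentsWithStats(m)
print("exp",p,[(st[i][4],(ce[i]+[x-25,y-25]).round(1).tolist()) for i in range(1,n) if st[i][4]>25])
E
python3 d.py .6834 .0994 .12 -1.51
```

```text
time_s: 20.15
eef_pos: [0.4645, 0.41, 0.1712]
orientation: [0.999, 0.038, -0.0, -0.0]
ft_force: [-0.0, 0.3, -0.0]
gripper_width: 0.0551
grip_force: 0.0
time_s: 20.52
eef_pos: [0.4659, 0.411, 0.2544]
orientation: [0.999, 0.038, 0.002, -0.002]
ft_force: [0.5, 0.2, 0.0]
gripper_width: 0.0376
grip_force: 0.0
exp [475.66051513 279.35247133] [(np.int32(29), [497.6, 256.3]), (np.int32(182), [476.2, 278.5])]
t 20.575 pos [0.4651 0.4104 0.2523] rot [-0.0012 -0.0017  0.0151] then [0.199  0.3237 0.1323] now-axes [0.1939 0.3268 0.1322] q6 2.038128970639381 w 0.030581021848895232 F [ 0.0691 -0.8525 -0.2462]
```

```bash
python3 nudge.py '{"sx": [0.0277, 0.0277, 0.0277, 0.0277, 0.0277], "sy": [0.0467, 0.0467, 0.0467, 0.0467, 0.0467], "sz": [0, 0, 0, 0, 0], "rx": [0, 0, 0, 0, 0], "ry": [0, 0, 0, 0, 0], "rz": [0, 0, 0, 0, 0], "finger_gap": [0, 0, 0, 0, 0]}'; python3 nudge.py '{"sx": [0.0277, 0.0277, 0, 0, 0], "sy": [0.0467, 0.0467, 0, 0, 0], "sz": [0, 0, 0.06, 0.06, 0], "rx": [0, 0, 0, 0, 0], "ry": [0, 0, 0, 0, 0], "rz": [0, 0, 0, 0, 0], "finger_gap": [0, 0, 0, 0, 0]}';python3 d.py .6834 .0994 .092 -1.51
```

```text
time_s: 21.2
eef_pos: [0.6205, 0.186, 0.2492]
orientation: [0.999, 0.038, -0.002, -0.0]
ft_force: [0.7, 0.7, 0.7]
gripper_width: -0.0003
grip_force: 0.0
time_s: 21.82
eef_pos: [0.6777, 0.0983, 0.1236]
orientation: [0.999, 0.037, -0.008, -0.001]
ft_force: [0.4, 0.0, -0.8]
gripper_width: -0.0001
grip_force: 0.0
t 21.825 pos [0.6777 0.0983 0.1236] rot [-0.0015  0.0156  0.014 ] then [ 0.0058 -0.0008  0.0316] now-axes [ 0.0063 -0.0006  0.0315] q6 1.4773524898499903 w -5.634301750712536e-05 F [ 0.3833  0.0221 -0.8175]
```

```bash
python3 nudge.py '{"sx": [0, 0, 0], "sy": [0, 0, 0], "sz": [0.02, 0, 0], "rx": [0, 0, 0], "ry": [0, 0, 0], "rz": [0, 0, 0], "finger_gap": [0, 0, 0]}';python3 d.py .6834 .0994 .092 -1.51
```

```text
time_s: 22.2
eef_pos: [0.6838, 0.0986, 0.1137]
orientation: [0.999, 0.038, 0.001, 0.0]
ft_force: [-0.5, -0.4, 0.4]
gripper_width: -0.0
grip_force: 0.0
t 22.2 pos [0.6838 0.0986 0.1137] rot [ 0.0002 -0.0028  0.0146] then [-0.0003 -0.0009  0.0217] now-axes [-0.0004 -0.0009  0.0217] q6 1.4774770477556118 w -5.476368052788068e-06 F [-0.5281 -0.4066  0.4444]
```

```bash
python3 nudge.py '{"sx": [0, 0], "sy": [0, 0], "sz": [0.018, 0], "rx": [0, 0], "ry": [0, 0], "rz": [0, 0], "finger_gap": [0, 0]}';for k in 1; do python3 nudge.py '{"sx": [0, 0], "sy": [0, 0], "sz": [0.005, 0], "rx": [0, 0], "ry": [0, 0], "rz": [0, 0], "finger_gap": [0, 0]}'; done; python3 nudge.py '{"sx": [0, 0], "sy": [0, 0], "sz": [0.003, 0], "rx": [0, 0], "ry": [0, 0], "rz": [0, 0], "finger_gap": [0, 0]}'; python3 nudge.py '{"sx": [0, 0], "sy": [0, 0], "sz": [0.003, 0], "rx": [0, 0], "ry": [0, 0], "rz": [0, 0], "finger_gap": [0, 0]}'
```

```text
time_s: 22.45
eef_pos: [0.6815, 0.0983, 0.0919]
orientation: [0.999, 0.037, -0.002, -0.0]
ft_force: [-0.9, 0.1, 0.1]
gripper_width: -0.0001
grip_force: 0.0
time_s: 22.7
eef_pos: [0.6828, 0.0983, 0.0886]
orientation: [0.999, 0.037, -0.0, -0.0]
ft_force: [-1.0, -0.4, 2.6]
gripper_width: -0.0
grip_force: 1.4
time_s: 22.95
eef_pos: [0.6829, 0.0983, 0.0858]
orientation: [0.999, 0.037, 0.0, -0.0]
ft_force: [-1.5, -0.2, 3.7]
gripper_width: -0.0
grip_force: 2.2
time_s: 23.2
eef_pos: [0.683, 0.0983, 0.0849]
orientation: [0.999, 0.037, 0.001, 0.0]
ft_force: [-6.3, 0.3, 13.9]
gripper_width: -0.0002
grip_force: 7.2
```

```bash
python3 nudge.py '{"sx": [0, 0], "sy": [0, 0], "sz": [0.001, 0], "rx": [0, 0], "ry": [0, 0], "rz": [0, 0], "finger_gap": [0, 0]}'; python3 nudge.py '{"sx": [0, 0, 0, 0], "sy": [0, 0, 0, 0], "sz": [-0.05, -0.06, -0.06, 0], "rx": [0, 0, 0, 0], "ry": [0, 0, 0, 0], "rz": [0, 0, 0, 0], "finger_gap": [0, 0, 0, 0]}'
python3 d.py .4667 .4034 .25 -1.448
```

```text
time_s: 23.45
eef_pos: [0.683, 0.0983, 0.0848]
orientation: [0.999, 0.038, 0.001, 0.0]
ft_force: [-7.4, -0.6, 18.3]
gripper_width: 0.0002
grip_force: 9.3
time_s: 23.95
eef_pos: [0.6858, 0.0982, 0.2585]
orientation: [0.999, 0.037, 0.006, 0.0]
ft_force: [1.0, 0.1, -1.1]
gripper_width: -0.0001
grip_force: 0.0
t 23.95 pos [0.6858 0.0982 0.2585] rot [ 0.0016 -0.0128 -0.0479] then [-0.1801 -0.3297  0.0085] now-axes [-0.1958 -0.3207  0.0056] q6 1.4775895248855446 w -0.00010730662912942091 F [ 0.9709  0.1202 -1.0848]
```

```bash
python3 nudge.py '{"sx": [-0.0278, -0.0278, -0.0278, -0.0278, -0.0278], "sy": [-0.0458, -0.0458, -0.0458, -0.0458, -0.0458], "sz": [0, 0, 0, 0, 0], "rx": [0, 0, 0, 0, 0], "ry": [0, 0, 0, 0, 0], "rz": [0, 0, 0, 0, 0], "finger_gap": [0.055, 0.055, 0.055, 0.055, 0.055]}'; python3 nudge.py '{"sx": [-0.0278, -0.0278, 0, 0, 0], "sy": [-0.0458, -0.0458, 0, 0, 0], "sz": [0, 0, 0, 0, 0], "rx": [0, 0, 0, 0, 0], "ry": [0, 0, 0, 0, 0], "rz": [0, 0, -0.048, 0, 0], "finger_gap": [0.055, 0.055, 0.055, 0.055, 0.055]}';python3 d.py .4667 .4034 .172 -1.448
```

```text
time_s: 24.58
eef_pos: [0.5256, 0.3173, 0.25]
orientation: [0.999, 0.037, -0.001, 0.0]
ft_force: [0.1, 0.4, 1.1]
gripper_width: 0.0548
grip_force: 0.0
time_s: 25.2
eef_pos: [0.465, 0.4028, 0.2507]
orientation: [0.998, 0.061, -0.0, 0.0]
ft_force: [0.5, -0.5, -0.0]
gripper_width: 0.055
grip_force: 0.0
t 25.2 pos [0.465  0.4028 0.2507] rot [ 0.0006  0.001  -0.0016] then [ 0.0017 -0.0004  0.0787] now-axes [ 0.0018 -0.0004  0.0787] q6 1.982532230248752 w 0.05500640640769574 F [ 0.5342 -0.5033 -0.0088]
```

```bash
python3 nudge.py '{"sx": [0.0017, 0, 0, 0, 0], "sy": [-0.0004, 0, 0, 0, 0], "sz": [0.05, 0.0285, 0, 0, 0], "rx": [0, 0, 0, 0, 0], "ry": [0, 0, 0, 0, 0], "rz": [0, 0, 0, 0, 0], "finger_gap": [0.055, 0.055, 0.055, 0, 0]}'; python3 nudge.py '{"sx": [0, 0], "sy": [0, 0], "sz": [0, 0], "rx": [0, 0], "ry": [0, 0], "rz": [0, 0], "finger_gap": [0, 0]}'
python3 nudge.py '{"sx": [0.0005, 0.0005, 0.0005, 0.0005, 0.0005], "sy": [0.0098, 0.0098, 0.0098, 0.0098, 0.0098], "sz": [0, 0, 0, 0, 0], "rx": [0, 0, 0, 0, 0], "ry": [0, 0, 0, 0, 0], "rz": [-0.098, -0.098, -0.098, -0.098, -0.098], "finger_gap": [0, 0, 0, 0, 0]}'
python3 nudge.py '{"sx": [0.0005, 0.0005, 0.0005, 0, 0], "sy": [0.0098, 0.0098, 0.0098, 0, 0], "sz": [0, 0, 0, 0, 0], "rx": [0, 0, 0, 0, 0], "ry": [0, 0, 0, 0, 0], "rz": [-0.098, -0.098, -0.098, 0, 0], "finger_gap": [0, 0, 0, 0, 0]}'
python3 d.py .5044 .3368 .172 -.663
```

```text
time_s: 25.82
eef_pos: [0.4676, 0.4037, 0.1749]
orientation: [0.998, 0.061, 0.002, 0.0]
ft_force: [2.9, -22.5, 7.7]
gripper_width: 0.0192
grip_force: 14.7
time_s: 26.08
eef_pos: [0.4677, 0.4034, 0.1751]
orientation: [0.998, 0.061, 0.002, 0.0]
ft_force: [1.5, -5.9, 5.3]
gripper_width: 0.018
grip_force: 59.0
time_s: 26.7
eef_pos: [0.4842, 0.3595, 0.1751]
orientation: [0.953, 0.303, 0.001, -0.001]
ft_force: [-3.4, 1.2, 6.8]
gripper_width: 0.0181
grip_force: 59.1
time_s: 27.32
eef_pos: [0.5043, 0.3383, 0.1752]
orientation: [0.899, 0.438, 0.001, -0.0]
ft_force: [-3.8, 0.1, 6.4]
gripper_width: 0.0182
grip_force: 59.2
t 27.325 pos [0.5043 0.3383 0.1752] rot [ 0.0003 -0.0027 -0.0002] then [-0.0012  0.001   0.0032] now-axes [-0.0012  0.001   0.0032] q6 1.069597403583865 w 0.018164752808781843 F [-3.7949  0.084   6.3701]
```

```bash
python3 nudge.py '{"sx": [0, 0, 0], "sy": [0.0013, 0, 0], "sz": [0, 0, 0], "rx": [0, 0, 0], "ry": [0, 0, 0], "rz": [0, 0, 0], "finger_gap": [0, 0, 0]}'
python3 d.py .5044 .3368 .172 -.663
```

```text
time_s: 27.7
eef_pos: [0.5048, 0.338, 0.1751]
orientation: [0.899, 0.439, 0.001, -0.001]
ft_force: [-4.5, 1.6, 6.8]
gripper_width: 0.0179
grip_force: 59.2
t 27.7 pos [0.5048 0.338  0.1751] rot [-0.0007 -0.0025  0.0003] then [-0.0011  0.0004  0.0031] now-axes [-0.0011  0.0004  0.0031] q6 1.067590060407361 w 0.01787948139445068 F [-4.4552  1.5919  6.7722]
```

```bash
python3 nudge.py '{"sx": [0, 0, 0], "sy": [0.001, 0, 0], "sz": [0, 0, 0], "rx": [0, 0, 0], "ry": [0, 0, 0], "rz": [0, 0, 0], "finger_gap": [0, 0, 0]}'
python3 d.py .5044 .3368 .172 -.663
python3 nudge.py '{"sx": [0, 0, 0, 0], "sy": [0, 0, 0, 0], "sz": [0, 0, 0, 0], "rx": [0, 0, 0, 0], "ry": [0, 0, 0, 0], "rz": [0, 0, 0, 0], "finger_gap": [0.055, 0.055, 0.055, 0.055]}'; python3 nudge.py '{"sx": [0, 0, -0.06, -0.06, 0], "sy": [0, 0, 0, 0, 0], "sz": [-0.05, -0.05, 0, 0, 0], "rx": [0, 0, 0, 0, 0], "ry": [0, 0, 0, 0, 0], "rz": [0, 0, 0, 0, 0], "finger_gap": [0.055, 0.055, 0.055, 0.055, 0.055]}'; python3 nudge.py '{"sx": [-0.06, 0], "sy": [0, 0], "sz": [0, 0], "rx": [0, 0], "ry": [0, 0], "rz": [0, 0], "finger_gap": [0.055, 0.055]}'
python3 - <<'E'
from rig import r, read_camera
import cv2,numpy as np
from h import *
def blob(f,p,h,th,lo=20):
    x,y=p.astype(int); m=(f[y-h:y+h+1,x-h:x+h+1].max(2)<th).astype(np.uint8); n,l,st,ce=cv2.connectedComponentsWithStats(m)
    return [(int(st[i][4]),(ce[i]+[x-h,y-h]).round(1).tolist()) for i in range(1,n) if st[i][4]>lo]
for n in("scene","top"):
    f=read_camera(n)["frame"]; cv2.imwrite(f"pics/end_{n}.png",f)
    for g in(.745,.785,.825):
        a=np.pi+np.radians(7)+g; p=proj(n,[[.566+.1*np.cos(a),.4156+.1*np.sin(a),.165]])[0]; print(n,g,p.round(1))
    print(blob(f,p,18,75))
    # check bystanders/platen unchanged vs start picture
    d=cv2.absdiff(cv2.GaussianBlur(f,(5,5),0),cv2.GaussianBlur(D[n]["frame"],(5,5),0)).max(2)
    k,l,st,ce=cv2.connectedComponentsWithStats((d>40).astype(np.uint8)); print([st[i].tolist() for i in range(1,k) if st[i][4]>25])
E
```

```text
time_s: 28.08
eef_pos: [0.5052, 0.3376, 0.1751]
orientation: [0.899, 0.439, 0.001, -0.001]
ft_force: [-5.2, 3.0, 7.3]
gripper_width: 0.0179
grip_force: 59.3
t 28.075 pos [0.5052 0.3376 0.1751] rot [-0.0013 -0.0025  0.0006] then [-0.0011 -0.0001  0.0031] now-axes [-0.0011 -0.0001  0.0031] q6 1.0660007800712743 w 0.01786617381611384 F [-5.1576  3.0321  7.2536]
time_s: 28.58
eef_pos: [0.5062, 0.336, 0.1729]
orientation: [0.899, 0.438, -0.0, -0.0]
ft_force: [-0.6, -1.2, -0.4]
gripper_width: 0.0552
grip_force: 0.0
time_s: 29.2
eef_pos: [0.4289, 0.2391, 0.2727]
orientation: [0.899, 0.437, -0.001, 0.0]
ft_force: [-0.1, 0.6, -0.2]
gripper_width: 0.055
grip_force: 0.0
time_s: 29.45
eef_pos: [0.3933, 0.1928, 0.2727]
orientation: [0.899, 0.437, -0.001, 0.0]
ft_force: [0.6, 0.3, -0.5]
gripper_width: 0.0553
grip_force: 0.0
scene 0.745 [441.  265.1]
scene 0.785 [439.  264.8]
scene 0.825 [437.  264.6]
[]
[[355, 0, 36, 77, 1790], [419, 0, 93, 183, 5466], [467, 0, 57, 100, 1606], [543, 0, 23, 21, 261], [524, 0, 116, 188, 8326], [494, 3, 12, 12, 30], [456, 28, 9, 14, 95], [357, 97, 15, 7, 60], [478, 102, 12, 13, 92], [443, 109, 14, 6, 44], [536, 110, 7, 9, 43], [521, 119, 14, 17, 138], [356, 135, 138, 97, 3791], [275, 181, 92, 50, 2181], [500, 200, 33, 13, 156], [447, 206, 146, 86, 5071], [342, 244, 109, 52, 3109], [443, 294, 12, 10, 71]]
top 0.745 [176.4 238.3]
top 0.785 [177.4 237. ]
top 0.825 [178.3 235.8]
[(168, [183.5, 232.7])]
[[325, 184, 48, 71, 2518], [111, 210, 175, 190, 17950], [162, 221, 21, 19, 81], [165, 230, 17, 17, 127], [309, 234, 17, 20, 187], [185, 238, 7, 8, 37], [276, 314, 214, 86, 11632], [510, 351, 34, 40, 553], [539, 382, 63, 18, 605], [521, 393, 12, 7, 62]]
```

```bash
python3 d.py .36 -.2 .3 -.663
```

```text
t 29.55 pos [0.396  0.1945 0.2736] rot [ 0.001  -0.0018 -0.002 ] then [-0.333   0.2144 -0.0264] now-axes [-0.3326  0.2151 -0.0268] q6 0.8671885131180812 w 0.055309707470834024 F [0.2229 0.1078 0.8829]
```

```bash
python3 nudge.py '{"sx": [-0.048, -0.048, -0.048, -0.048, -0.048], "sy": [0.031, 0.031, 0.031, 0.031, 0.031], "sz": [-0.004, -0.004, -0.004, -0.004, -0.004], "rx": [0, 0, 0, 0, 0], "ry": [0, 0, 0, 0, 0], "rz": [0, 0, 0, 0, 0], "finger_gap": [0.055, 0.055, 0.055, 0.055, 0.055]}'; python3 nudge.py '{"sx": [-0.048, -0.045, 0], "sy": [0.031, 0.028, 0], "sz": [-0.004, -0.004, 0], "rx": [0, 0, 0], "ry": [0, 0, 0], "rz": [0, 0, 0], "finger_gap": [0.055, 0.055, 0.055]}'
python3 - <<'E'
from rig import r, read_camera
import cv2,numpy as np
from h import *
for n in("scene","top"):
    f=read_camera(n)["frame"]
    a=np.pi+np.radians(7)+.785; x,y=proj(n,[[.566+.1*np.cos(a),.4156+.1*np.sin(a),.165]])[0].astype(int)
    for F in(f,D[n]["frame"]):
      g=F[y-18:y+19,x-18:x+19].max(2)
      for th in(60,80,100):
        k,l,st,ce=cv2.connectedComponentsWithStats((g<th).astype(np.uint8)); print(n,th,[(int(st[i][4]),(ce[i]+[x-18,y-18]).round(1).tolist()) for i in range(1,k) if st[i][4]>15])
    d=cv2.absdiff(cv2.GaussianBlur(f,(5,5),0),cv2.GaussianBlur(D[n]["frame"],(5,5),0)).max(2)
    k,l,st,ce=cv2.connectedComponentsWithStats((d>40).astype(np.uint8)); print([st[i].tolist() for i in range(1,k) if st[i][4]>25])
E
```

```text
time_s: 30.18
eef_pos: [0.3706, -0.0923, 0.2938]
orientation: [0.899, 0.438, 0.001, 0.001]
ft_force: [1.0, -0.8, -0.2]
gripper_width: 0.0549
grip_force: 0.0
time_s: 30.55
eef_pos: [0.3595, -0.204, 0.3014]
orientation: [0.9, 0.436, 0.0, 0.001]
ft_force: [0.1, 0.7, -0.3]
gripper_width: 0.0549
grip_force: 0.0
scene 60 []
scene 80 [(67, [438.0, 265.5])]
scene 100 [(174, [438.4, 264.0])]
scene 60 []
scene 80 [(129, [444.8, 266.3])]
scene 100 [(177, [445.3, 265.3])]
[[355, 0, 11, 41, 347], [421, 0, 94, 173, 9285], [493, 0, 97, 132, 3726], [544, 13, 39, 112, 1056], [365, 29, 20, 8, 121], [359, 41, 26, 7, 100], [343, 44, 50, 61, 1166], [383, 47, 8, 22, 154], [358, 97, 14, 7, 51], [516, 130, 33, 60, 810], [356, 135, 118, 76, 2501], [275, 182, 92, 49, 2133], [366, 191, 69, 36, 638], [516, 192, 13, 9, 70], [407, 203, 17, 13, 119], [486, 207, 29, 10, 147], [456, 213, 79, 54, 2799], [342, 244, 91, 46, 2574], [433, 253, 20, 48, 545]]
top 60 [(106, [181.7, 233.7])]
top 80 [(227, [178.9, 231.2])]
top 100 [(325, [177.6, 230.4])]
top 60 [(54, [187.0, 229.0]), (62, [175.0, 241.1])]
top 80 [(299, [176.5, 233.0])]
top 100 [(402, [176.8, 232.9])]
[[325, 184, 48, 71, 2532], [235, 210, 51, 72, 2630], [162, 221, 21, 19, 81], [165, 230, 17, 17, 126], [309, 234, 17, 20, 187], [185, 238, 7, 8, 36], [289, 257, 90, 64, 1924], [338, 266, 171, 134, 13687], [309, 315, 29, 17, 286], [278, 321, 84, 72, 3226], [276, 323, 10, 8, 52], [205, 333, 78, 67, 4090], [510, 351, 33, 40, 542], [539, 382, 63, 18, 603], [284, 389, 11, 11, 77], [521, 393, 12, 7, 62]]
```

```bash
python3 -c "
from rig import r, read_camera
print(r.finish_job())"
```

```text
the job is handed in; nothing more can be done
None
```

The job is handed in at about 31 s: the plate lies flat against the rim, the weight is tipped onto its side on it, the start button was pressed to its stop with the damper shut, and the lever is within about 0.02 rad of half-open; I had no direct sign that the fan is running.

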